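# Square a moulding sample on the measuring board and close the cursor on it

### The arm

A 7-joint arm with a two-finger parallel gripper is mounted at the origin on the work surface. World frame = base frame: x ahead of the robot, y to its left, z up, the work surface at z = 0. Lengths are in m, angles in rad, forces in N, time in s.
With the tool pointing down it reaches from about 0.425 to 0.825 m from the base axis. Payload 3.6 kg.
Tool frame: the origin (TCP) lies at the very end of the fingers, on their centre line; the grasp point (between the pads) lies ctrl.grip_point_offset behind it (ctrl.grip_point_offset is the distance from the TCP to the grasp point, in m); z points along the fingers, y is the line along which they close (so a half turn about z gives the same grasp; the last joint's range is limited). The gripper opens to 93 mm and grips with 3 to 60 N. Pads are 15 mm wide; open, the fingers measure 128 mm over their backs; the gripper's body (75 mm by 188 mm) begins 65 mm behind the grasp point.
Start: joints at [-1.228, 0.615, -0.013, 1.423, 0.008, 1.103, -0.04], TCP at [0.234, 0.606, 0.219] pointing down, gripper open.
Joint ranges: [-3.12, 3.12], [-0.3, 2.06], [-1.34, 1.32], [0.26, 2.42], [-1.36, 4.5], [0.01, 1.98], [-2.84, 2.84]. Speed limits (rad/s): [2.79, 2.79, 3.14, 3.14, 3.14, 3.14, 3.14].

### API

Orientations are given as a 3x3 rotation matrix whose columns are the frame's x, y, z axes.
In Python, from station import ctrl, vision, ticket gives the robot as it stands. The module is installed in compiled form; this text tells all that it offers.
- The arm moves only by the tool servo_tool, never from a script. Its argument "moves" is a list that holds one entry, the list of rows, each a list of 7 numbers: the shift along the tool's x, y, z normalised to -1 to 1, where 1 is 0.25 m, then the turn, a rotation vector about the tool's x, y, z normalised to -1 to 1, where 1 is pi/2 rad, then the gripper command: -1 is shut, 1 is fully open, values between are in proportion. In form: [[[dx, dy, dz, ax, ay, az, gripper], ...]]. A call has 1 to 20 rows; each row is the pose to reach, as a shift and turn from the pose commanded when the call began, along the tool's axes at that moment; what a row does not reach only later rows make up. A row lasts 1/12 s, in which the tool goes at most 41.7 mm and 7.16 degrees, less where a joint would pass 70% of its speed; a pose out of reach is approached as far as the arm can. A call with a number of a shift or a turn outside -1 to 1 is refused whole. A call with a gripper value outside its range is refused whole. The fingers move at their own pace and stop on an object; "grip_force" is the grip in N (left out, the last holds). Time passes only in rows, so rows that repeat a pose let the fingers close. It gives the time, the measured TCP pose, the force, the opening and the grip force at its end, in the units of the state.
- ctrl.get_state(): the state, without advancing time (a new reading comes with each control period).
- vision.get_image(name): name is "side" or "top"; returns a dict with "image" (400x640x3 uint8, red, green, blue), "mtx" (3x3 intrinsics, pixels), "dist" ([k1, k2, p1, p2, k3] as OpenCV has them; the pictures are not rectified), "rvec" (rotation vector, rad) and "tvec" (3), from world to camera coordinates, as OpenCV has them. Camera axes: x right, y down, z forward; pixel columns grow to the right and rows downward; lengths in m; the calibration is good to about 2 mm. A picture is of the moment at which its call begins. There is no depth.
- ticket.job_done(): hands the job in; it is judged then, once.
The state is a dict: "clock": time; "joint_positions": joint angles; "dq": joint speeds; "tau": joint torques, N m; "ee_pos": TCP position; "tcp_rot": TCP orientation; "ft_force": force on the tool from outside, world axes, zero at the start; "moment": the same for the moment, N m; "opening": opening from 0.0 (shut) to 1.0 (fully open); "finger_force": force on a finger pad.
Only numpy, scipy, OpenCV 4.12 (cv2) and the standard library are available. Lean on these libraries where they do the work, as an engineer would, in place of code of your own. Each camera call takes 0.05 s, during which the arm holds its last target. There are 200 camera calls.

### The job

On the measuring board, push the long wooden moulding sample along the board until its flat back lies against the fence and its left end (seen from the robot) touches the steel end stop, and push the sliding aluminium cursor up until it touches the sample's right end, so that the length can be read. Only push with the outside of the fingers: never take the sample between them or lift it off the board. Leave the short sample on the board, and the steel knife and the brush on the bench, where they are.

Things in the scene. Friction and masses are not known exactly. Their poses are not given: they have to be found in the camera images.
- board: Plywood measuring board fixed to the bench, 12 mm thick, 225 mm deep (its x, -125 to +100) and 480 mm long (its y, -240 to +240). Origin on the bench surface; x points away from the robot towards the fence, y left along the fence, z up; yawed up to 10 degrees. Its front and right edges are open.
- fence_face (a point): Foot of the fence's front face, at board x = +70 mm, y = 0, at the plywood's top; axes as the board's. The fence is a dark wooden strip along the board's far edge, 22 mm thick, 24 mm tall above the plywood.
- stop_face (a point): Foot of the end stop's face, at board x = +32.5, y = +200 mm, at the plywood's top; axes as the board's. The stop is a dark steel block at the left end of the fence, board x -5 to +70, y +200 to +220 mm, 36 mm tall above the plywood; the face looks to -y.
- sample: Long brown wooden moulding sample, loose on the plywood: 170 mm long (y), 50 wide (x), about 0.16 kg; origin at its underside's centre. Flat back (+x face) 36 mm tall; front (-x face) a toe 20 mm tall, the top rising to 36 mm over the rear 26 mm. It starts 55 to 95 mm short of its place at the fence, up to 20 degrees askew. Squared up, its origin is at board x = +45, y = +115 mm.
- sample_end (a point): Centre of the sample's right-hand end face (its -y end, 85 mm from its origin), 10 mm above its underside: the end that the cursor is to touch.
- cursor (a joint): Cursor's position along the fence in m: grows as it slides left (board +y) towards the end stop; its leading face is at board y = -150 mm + this. Reads 0.180 when touching the squared-up sample; range 0 to 0.200. It stays where it is left; about 1.5 N moves it slowly, and it pushes whatever is in front of it.
- cursor_face (a point): Cursor's leading (left, +y) face, 25 mm in front of the fence, 20 mm above the plywood; axes as the board's. The cursor is an aluminium block saddling the fence: 30 mm long (its flat upright rear face is 30 mm to the -y side), reaching 51 mm out from the fence (board x +19 to +69), 4 to 54 mm above the plywood.
- short_sample: Short brown wooden moulding sample (55 mm long, 45 mm wide, 32 mm tall), loose at the board's near right corner; origin at the centre of its underside. Leave it alone.
- knife: Flat steel moulder knife with a notched edge, about 70 x 60 mm, 8 mm thick, lying on the bench to the left or right of the board; origin at its underside. Leave it alone.
- brush: Hand brush, lying on the bench on the other side of the board; origin at its underside. Leave it alone.
Not all that is in view belongs to the job. Of the things that look like the sample, the middle-sized one is meant.

How it is judged:
By the outcome, as a careful person would: the job done as asked, in the order asked, and still so for the second after the job is handed in, with the robot touching nothing.
It also fails if it takes over 72 s, if anything falls off the work surface, if the arm or the gripper's body presses on something with over 40 N, if the wrist force passes 120 N, or if a joint passes its speed limit or range.

## Working session

There is one attempt and no reset: what is moved stays moved. The work goes in short steps, Python scripts to look and compute and a tool call to move; the robot and the scene stay as the last step left them, time stands still between calls to the robot, and variables do not carry over. Pictures are saved under pics/ and viewed, at most 10 in all, crops included, and the job is handed in when it is done.

Besides the shell and the picture viewer there is one more tool, called as name(argument=value, ...), one argument or row to a line, values as JSON. servo_tool: Moves the arm, as the interface text tells. Its arguments: {"type":"object","properties":{"moves":{"type":"array"},"grip_force":{"type":"number"}},"required":["moves"]}

```bash
mkdir -p pics
python3 - <<'E'
from station import ctrl,vision
import cv2,numpy as np
for n in("top","side"):
    d=vision.get_image(n); cv2.imwrite(f"pics/{n}0.png",d["image"][:,:,::-1]); print(n,d["mtx"].tolist(),np.round(d["dist"],4),d["rvec"],d["tvec"])
s=ctrl.get_state(); print(s["clock"],s["ee_pos"],s["tcp_rot"],ctrl.grip_point_offset,s["opening"])
E
```

```text
top [[415.8611631181088, 0.0, 322.71673508625184], [0.0, 415.8611631181088, 197.39099307421222], [0.0, 0.0, 1.0]] [-0.0192  0.      0.      0.      0.    ] [ 2.12371706 -2.16897476  0.10252766] [0.00867577 0.45955073 1.14649275]
side [[395.86386315951376, 0.0, 318.7805791269353], [0.0, 395.86386315951376, 201.3595287487119], [0.0, 0.0, 1.0]] [-0.0796  0.      0.      0.      0.    ] [ 2.30411668 -0.72990632  0.28469385] [-0.39214152  0.21814653  0.99556079]
0.1 [0.2340721  0.60563264 0.21759759] [[-9.32791519e-01  3.60415580e-01 -7.69237635e-04]
 [ 3.60416394e-01  9.32788968e-01 -2.18257040e-03]
 [-6.90959968e-05 -2.31312902e-03 -9.99997322e-01]] 0.0188 0.9998104044152208
```

View pics/top0.png

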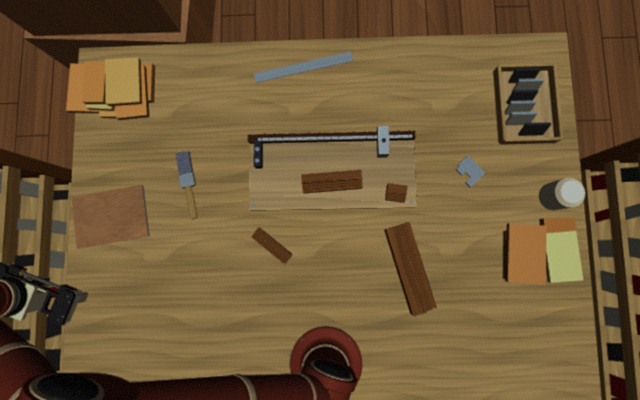

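View pics/side0.png

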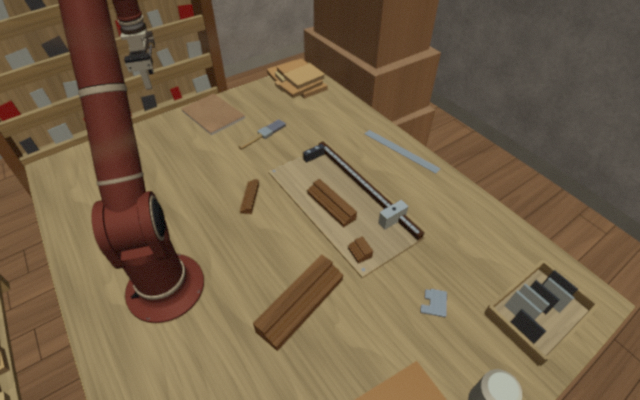

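Lookalikes in the top picture are the big one on the bench (410,268), the one on the board (332,181), the short one at the board corner (396,192) and a scrap on the bench (272,245). The one at (332,181) fits: it is middle-sized, on the board, with the stop at (258,153) and the cursor at (383,140). I'll confirm it in a crop.

Run:
```python
import cv2
i=cv2.imread("pics/top0.png")[120:220,235:430]
cv2.imwrite("pics/crop0.png",cv2.resize(i,None,fx=4,fy=4,interpolation=cv2.INTER_CUBIC))
```

```text
(no output)
```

View pics/crop0.png

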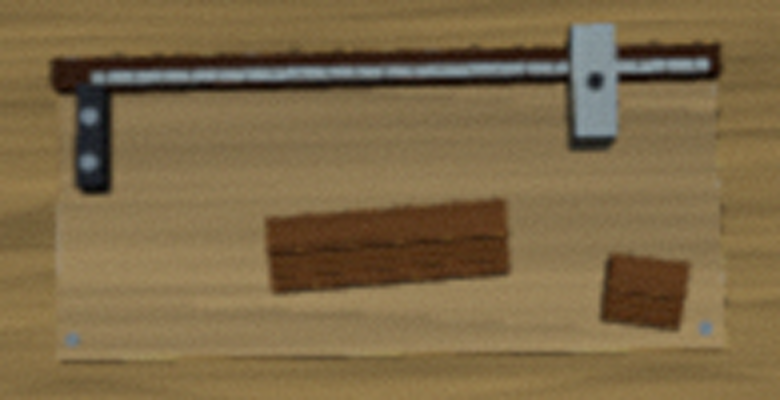

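The crop confirms it. The sample spans back edge (266,217)–(507,200) and toe (274,293)–(510,273). The stop is at (93,140), the cursor's top at (573–616, 24–137), and the board's front corners at (60,360) and (725,347).

```bash
cat > h.py <<'E'
import numpy as np,cv2
from station import ctrl,vision
def ray(d,px,z):
    R=cv2.Rodrigues(np.float64(d["rvec"]))[0];t=np.float64(d["tvec"]).ravel()
    u=cv2.undistortPoints(np.float64(px).reshape(-1,1,2),np.float64(d["mtx"]),np.float64(d["dist"])).reshape(-1,2)
    c=-R.T@t; v=np.c_[u,np.ones(len(u))]@R
    return c+v*((np.broadcast_to(z,len(u))-c[2])/v[:,2])[:,None]
def cr(p,o=(235,120),f=4): return (np.float64(p)+.5)/f-.5+np.float64(o)
E
python3 - <<'E'
from h import *
d=vision.get_image("top")
P=lambda p,z:np.round(ray(d,cr(p),z),4)[:,:2]
b=P([(60,360),(725,347)],.012); v=b[0]-b[1]; yaw=np.arctan2(-v[0],v[1]); print("board",b.tolist(),np.linalg.norm(v),np.degrees(yaw))
R=np.array([[np.cos(yaw),-np.sin(yaw)],[np.sin(yaw),np.cos(yaw)]])
o=b.mean(0)+R@[.125,0]; print("o",o)
for n,p,z in[("fencefronttop",[(53,92),(560,78)],.036),("stop",[(110,191),(80,191),(110,92)],.048),("samp back",[(266,217),(507,200)],.048),("toe",[(274,292),(510,273)],.032),("cursor",[(573,24),(613,24),(616,137),(573,137)],.066),("short",[(612,255),(690,263),(679,330),(602,320)],.03)]:
    w=P(p,z); print(n,w.tolist(),"board",np.round((w-o)@R,4).tolist())
E
```

```text
board [[0.431, 0.2097], [0.4299, -0.2648]] 0.4745012750246304 -0.132824540698334
o [ 0.55544966 -0.02783978]
fencefronttop [[0.6217, 0.2104], [0.6223, -0.1522]] board [[0.0657, 0.2384], [0.0671, -0.1242]]
stop [[0.5461, 0.1673], [0.5466, 0.1885], [0.6175, 0.1672]] board [[-0.0098, 0.1951], [-0.0094, 0.2163], [0.0616, 0.1952]]
samp back [[0.5249, 0.0576], [0.5328, -0.111]] board [[-0.0307, 0.0854], [-0.0225, -0.0832]]
toe [[0.4739, 0.0539], [0.4836, -0.1126]] board [[-0.0817, 0.0816], [-0.0717, -0.0849]]
cursor [[0.6527, -0.1594], [0.6519, -0.1871], [0.5717, -0.1861], [0.5724, -0.1565]] board [[0.0976, -0.1313], [0.0968, -0.159], [0.0166, -0.1582], [0.0172, -0.1286]]
short [[0.495, -0.1849], [0.4881, -0.2394], [0.4408, -0.2297], [0.4491, -0.1762]] board [[-0.0601, -0.1572], [-0.0669, -0.2117], [-0.1142, -0.2021], [-0.106, -0.1486]]
```

servo_tool(
  moves=[
    [[-0.99, -0.346, 0, 0, 0, 0.766, -1], [-0.99, -0.346, 0, 0, 0, 0.766, -1], [-0.99, -0.346, 0, 0, 0, 0.766, -1], [-0.99, -0.346, 0, 0, 0, 0.766, -1], [-0.99, -0.346, 0, 0, 0, 0.766, -1], [-0.99, -0.346, 0, 0, 0, 0.766, -1], [-0.99, -0.346, 0, 0, 0, 0.766, -1], [-0.99, -0.346, 0, 0, 0, 0.766, -1], [-0.99, -0.346, 0, 0, 0, 0.766, -1], [-0.99, -0.346, 0, 0, 0, 0.766, -1], [-0.99, -0.346, 0, 0, 0, 0.766, -1], [-0.99, -0.346, 0, 0, 0, 0.766, -1], [-0.99, -0.346, 0, 0, 0, 0.766, -1]],
  ],
  grip_force=10,
)

```text
clock: 1.23
ee_pos: [0.4337, 0.4364, 0.2184]
tcp_rot: [[-0.001, 1.0, -0.0], [1.0, 0.001, -0.0], [-0.0, -0.0, -1.0]]
ft_force: [-0.2, -1.0, -0.8]
opening: 0.12
finger_force: 0.0
```

servo_tool(
  moves=[
    [[-1, 0.29, 0, 0, 0, 0, -1], [-1, 0.29, 0, 0, 0, 0, -1], [-1, 0.29, 0, 0, 0, 0, -1], [-1, 0.29, 0, 0, 0, 0, -1], [-1, 0.29, 0, 0, 0, 0, -1], [-1, 0.29, 0, 0, 0, 0, -1], [-1, 0.29, 0, 0, 0, 0, -1], [-1, 0.29, 0, 0, 0, 0, -1]],
  ],
)

```text
clock: 1.9
ee_pos: [0.5077, 0.181, 0.2193]
tcp_rot: [[0.009, 1.0, 0.001], [1.0, -0.009, -0.002], [-0.002, 0.001, -1.0]]
ft_force: [0.1, 0.4, -0.6]
opening: 0.005
finger_force: 0.0
```

servo_tool(
  moves=[
    [[-1, 0, 0, 0, 0, 0, -1], [-1, 0, 0, 0, 0, 0, -1], [-1, 0, 0, 0, 0, 0, -1], [-1, 0, 0, 0, 0, 0, -1], [-1, 0, 0, 0, 0, 0, -1], [-1, 0, 0, 0, 0, 0, -1], [-1, 0, 0, 0, 0, 0, -1], [-1, 0, 0, 0, 0, 0, -1]],
  ],
)

```text
clock: 2.57
ee_pos: [0.5062, -0.0647, 0.2188]
tcp_rot: [[0.004, 1.0, 0.001], [1.0, -0.004, 0.0], [0.0, 0.001, -1.0]]
ft_force: [0.7, 0.5, -0.3]
opening: 0.004
finger_force: 0.0
```

servo_tool(
  moves=[
    [[-0.3, 0, 0.3, 0, 0, 0, -1], [-0.3, 0, 0.3, 0, 0, 0, -1], [-0.3, 0, 0.3, 0, 0, 0, -1], [-0.3, 0, 0.6, 0, 0, 0, -1], [-0.3, 0, 0.7, 0, 0, 0, -1], [-0.3, 0, 0.785, 0, 0, 0, -1], [-0.3, 0, 0.785, 0, 0, 0, -1], [-0.3, 0, 0.785, 0, 0, 0, -1]],
  ],
)

```text
clock: 3.23
ee_pos: [0.5054, -0.1353, 0.0208]
tcp_rot: [[-0.003, 1.0, -0.004], [1.0, 0.003, 0.003], [0.003, -0.004, -1.0]]
ft_force: [0.2, -0.8, 1.0]
opening: 0.001
finger_force: 0.0
```

Run:
```python
from h import *
i=vision.get_image("side")["image"][110:290,250:470,::-1]
cv2.imwrite("pics/s1.png",cv2.resize(i,None,fx=3,fy=3,interpolation=cv2.INTER_CUBIC))
```

```text
(no output)
```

View pics/s1.png

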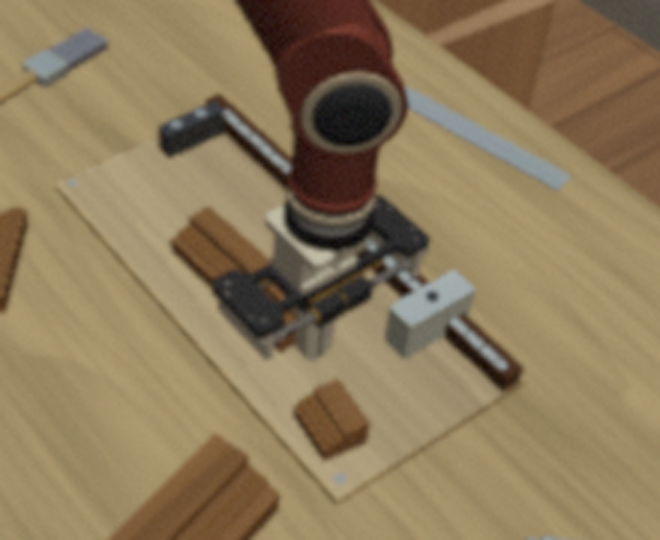

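The shut fingers (315,340) stand clear, just right of the sample's end. I'll push left gently.

servo_tool(
  moves=[
    [[0.03, 0, 0, 0, 0, 0, -1], [0.06, 0, 0, 0, 0, 0, -1], [0.09, 0, 0, 0, 0, 0, -1], [0.12, 0, 0, 0, 0, 0, -1], [0.15, 0, 0, 0, 0, 0, -1], [0.18, 0, 0, 0, 0, 0, -1], [0.21, 0, 0, 0, 0, 0, -1], [0.24, 0, 0, 0, 0, 0, -1], [0.27, 0, 0, 0, 0, 0, -1], [0.3, 0, 0, 0, 0, 0, -1], [0.33, 0, 0, 0, 0, 0, -1], [0.36, 0, 0, 0, 0, 0, -1], [0.38, 0, 0, 0, 0, 0, -1], [0.4, 0, 0, 0, 0, 0, -1], [0.42, 0, 0, 0, 0, 0, -1], [0.44, 0, 0, 0, 0, 0, -1], [0.45, 0, 0, 0, 0, 0, -1], [0.45, 0, 0, 0, 0, 0, -1]],
  ],
)

```text
clock: 4.78
ee_pos: [0.5057, -0.0249, 0.0223]
tcp_rot: [[-0.0, 1.0, -0.001], [1.0, 0.0, 0.001], [0.001, -0.001, -1.0]]
ft_force: [-0.3, -0.3, 0.4]
opening: 0.005
finger_force: 0.0
```

servo_tool(
  moves=[
    [[-0.06, 0, 0, 0, 0, 0, -1], [-0.06, 0, -0.1, 0, 0, 0, -1], [-0.06, 0, -0.3, 0, 0, 0, -1], [-0.06, 0, -0.4, 0, 0, 0, -1], [-0.06, 0, -0.4, 0, 0, 0, -1], [0.38, -0.23, -0.4, 0, 0, -1, 1], [0.38, -0.23, -0.4, 0, 0, -1, 1], [0.38, -0.23, -0.4, 0, 0, -1, 1], [0.38, -0.23, -0.4, 0, 0, -1, 1], [0.38, -0.23, -0.4, 0, 0, -1, 1], [0.38, -0.23, -0.4, 0, 0, -1, 1], [0.38, -0.23, -0.4, 0, 0, -1, 1], [0.38, -0.23, -0.4, 0, 0, -1, 1], [0.38, -0.23, -0.4, 0, 0, -1, 1], [0.38, -0.23, -0.4, 0, 0, -1, 1], [0.38, -0.23, -0.4, 0, 0, -1, 1], [0.38, -0.23, -0.4, 0, 0, -1, 1], [0.38, -0.23, -0.4, 0, 0, -1, 1], [0.38, -0.23, -0.4, 0, 0, -1, 1]],
  ],
)

```text
clock: 6.37
ee_pos: [0.448, 0.0689, 0.122]
tcp_rot: [[-1.0, 0.0, -0.001], [0.0, 1.0, 0.001], [0.001, 0.001, -1.0]]
ft_force: [0.4, 0.5, -0.3]
opening: 0.956
finger_force: 0.0
```

Run:
```python
from h import *
i=vision.get_image("side")["image"][110:290,250:470,::-1]
cv2.imwrite("pics/s2.png",cv2.resize(i,None,fx=3,fy=3,interpolation=cv2.INTER_CUBIC))
```

```text
(no output)
```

View pics/s2.png

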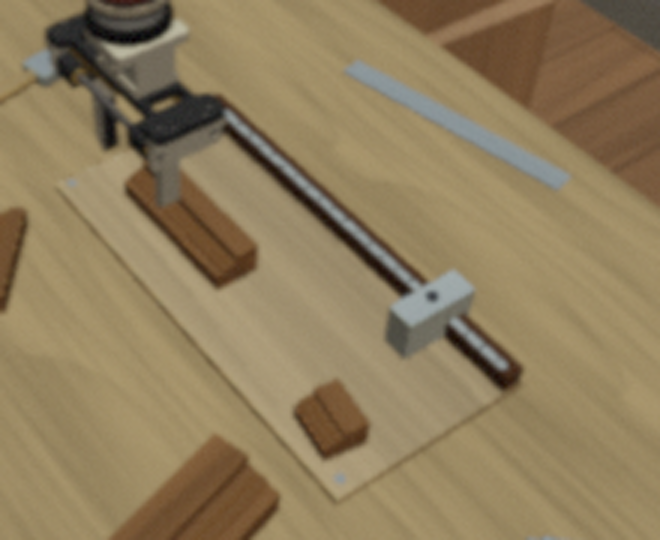

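The sample moved left and stayed nearly parallel to the fence. Its right toe foot is at crop (221,287), its right back foot at (257,264), its right toe top at (219,275), and its left toe top at (127,184).

Run:
```python
from h import *
d=vision.get_image("side")
print(np.round(ray(d,cr([(221,287),(257,264),(219,275),(127,184)],(250,110),3),[.012,.012,.032,.032]),3))
```

```text
[[ 0.487 -0.013  0.012]
 [ 0.534 -0.009  0.012]
 [ 0.484 -0.014  0.032]
 [ 0.48   0.147  0.032]]
```

servo_tool(
  moves=[
    [[0, 0, 0.15, 0, 0, 0, 1], [0, 0, 0.3, 0, 0, 0, 1], [0, 0, 0.4, 0, 0, 0, 1], [0, 0, 0.4, 0, 0, 0, 1], [-0.05, 0, 0.4, 0, 0, 0, 1], [-0.1, 0, 0.4, 0, 0, 0, 1], [-0.13, 0, 0.4, 0, 0, 0, 1], [-0.16, 0, 0.4, 0, 0, 0, 1], [-0.19, 0, 0.4, 0, 0, 0, 1], [-0.22, 0, 0.4, 0, 0, 0, 1], [-0.25, 0, 0.4, 0, 0, 0, 1], [-0.28, 0, 0.4, 0, 0, 0, 1], [-0.31, 0, 0.4, 0, 0, 0, 1], [-0.34, 0, 0.4, 0, 0, 0, 1], [-0.36, 0, 0.4, 0, 0, 0, 1], [-0.38, 0, 0.4, 0, 0, 0, 1], [-0.4, 0, 0.4, 0, 0, 0, 1], [-0.42, 0, 0.4, 0, 0, 0, 1], [-0.42, 0, 0.4, 0, 0, 0, 1]],
  ],
)

```text
clock: 8.05
ee_pos: [0.5554, 0.0687, 0.0224]
tcp_rot: [[-1.0, 0.001, 0.003], [0.001, 1.0, 0.0], [-0.003, 0.0, -1.0]]
ft_force: [0.7, 0.5, -0.3]
opening: 1.0
finger_force: 0.0
```

servo_tool(
  moves=[
    [[-0.01, 0, 0, 0, 0, 0, 1], [-0.02, 0, 0, 0, 0, 0, 1], [-0.03, 0, 0, 0, 0, 0, 1], [-0.04, 0, 0, 0, 0, 0, 1], [-0.04, 0, 0, 0, 0, 0, 1]],
  ],
)

```text
clock: 8.47
ee_pos: [0.5644, 0.0688, 0.0224]
tcp_rot: [[-1.0, 0.001, 0.001], [0.001, 1.0, 0.0], [-0.001, 0.0, -1.0]]
ft_force: [0.3, 0.4, -0.6]
opening: 0.999
finger_force: 0.0
```

servo_tool(
  moves=[
    [[-0.005, 0, 0, 0, 0, 0, 1], [-0.01, 0, 0, 0, 0, 0, 1], [-0.01, 0, 0, 0, 0, 0, 1]],
  ],
)

```text
clock: 8.72
ee_pos: [0.5645, 0.0687, 0.0223]
tcp_rot: [[-1.0, 0.002, -0.003], [0.002, 1.0, -0.0], [0.003, -0.0, -1.0]]
ft_force: [-3.3, 0.1, 2.9]
opening: 0.999
finger_force: 2.0
```

servo_tool(
  moves=[
    [[-0.005, 0, 0, 0, 0, 0, 1], [-0.01, 0, 0, 0, 0, 0, 1], [-0.01, 0, 0, 0, 0, 0, 1]],
  ],
)

```text
clock: 8.97
ee_pos: [0.5646, 0.0687, 0.022]
tcp_rot: [[-1.0, 0.002, -0.008], [0.002, 1.0, -0.001], [0.008, -0.001, -1.0]]
ft_force: [-7.8, 1.2, 6.2]
opening: 0.998
finger_force: 3.8
```

It is firm against the fence (about 8 N). Next I'll back off and go around to the right end.

servo_tool(
  moves=[
    [[0.08, 0, 0, 0, 0, 0, 1], [0.08, 0, -0.1, 0, 0, 0, 1], [0.08, 0, -0.3, 0, 0, 0, 1], [0.08, 0, -0.4, 0, 0, 0, 1], [0.08, 0, -0.4, 0, 0, 0, -1], [-0.11, -0.48, -0.4, 0, 0, 1, -1], [-0.11, -0.48, -0.4, 0, 0, 1, -1], [-0.11, -0.48, -0.4, 0, 0, 1, -1], [-0.11, -0.48, -0.4, 0, 0, 1, -1], [-0.11, -0.48, -0.4, 0, 0, 1, -1], [-0.11, -0.48, -0.4, 0, 0, 1, -1], [-0.11, -0.48, -0.4, 0, 0, 1, -1], [-0.11, -0.48, -0.4, 0, 0, 1, -1], [-0.11, -0.48, -0.4, 0, 0, 1, -1], [-0.11, -0.48, -0.4, 0, 0, 1, -1], [-0.11, -0.48, -0.4, 0, 0, 1, -1], [-0.11, -0.48, -0.4, 0, 0, 1, -1], [-0.11, -0.48, -0.4, 0, 0, 1, -1], [-0.11, -0.48, -0.4, 0, 0, 1, -1], [-0.11, -0.48, -0.4, 0, 0, 1, -1]],
  ],
)

```text
clock: 10.63
ee_pos: [0.5966, -0.0515, 0.1222]
tcp_rot: [[-0.001, 1.0, 0.001], [1.0, 0.001, -0.001], [-0.001, 0.001, -1.0]]
ft_force: [0.1, 0.2, -0.4]
opening: 0.01
finger_force: 0.0
```

servo_tool(
  moves=[
    [[0, 0, 0.15, 0, 0, 0, -1], [0, 0, 0.3, 0, 0, 0, -1], [0, 0, 0.4, 0, 0, 0, -1], [0, 0, 0.4, 0, 0, 0, -1], [0.04, 0, 0.4, 0, 0, 0, -1], [0.08, 0, 0.4, 0, 0, 0, -1], [0.1, 0, 0.4, 0, 0, 0, -1], [0.12, 0, 0.4, 0, 0, 0, -1], [0.13, 0, 0.4, 0, 0, 0, -1], [0.14, 0, 0.4, 0, 0, 0, -1], [0.14, 0, 0.4, 0, 0, 0, -1]],
  ],
)

```text
clock: 11.55
ee_pos: [0.5966, -0.0161, 0.0233]
tcp_rot: [[0.001, 1.0, 0.002], [1.0, -0.001, -0.0], [-0.0, 0.002, -1.0]]
ft_force: [-0.4, -0.2, -0.0]
opening: 0.005
finger_force: 0.2
```

servo_tool(
  moves=[
    [[0.01, 0, 0, 0, 0, 0, -1], [0.02, 0, 0, 0, 0, 0, -1], [0.03, 0, 0, 0, 0, 0, -1], [0.035, 0, 0, 0, 0, 0, -1], [0.035, 0, 0, 0, 0, 0, -1]],
  ],
)

```text
clock: 11.97
ee_pos: [0.5959, -0.0078, 0.0223]
tcp_rot: [[0.001, 1.0, -0.0], [1.0, -0.001, -0.001], [-0.001, -0.0, -1.0]]
ft_force: [-0.6, -2.5, 2.2]
opening: 0.007
finger_force: 1.1
```

servo_tool(
  moves=[
    [[0.005, 0, 0, 0, 0, 0, -1], [0.01, 0, 0, 0, 0, 0, -1], [0.01, 0, 0, 0, 0, 0, -1]],
  ],
)

```text
clock: 12.22
ee_pos: [0.5959, -0.0079, 0.0224]
tcp_rot: [[0.003, 1.0, 0.0], [1.0, -0.003, -0.004], [-0.004, 0.0, -1.0]]
ft_force: [0.7, -4.8, 0.7]
opening: 0.002
finger_force: 2.8
```

Stopped at about 5 N without moving, so it is on the stop. I'll re-square it with one more light fence push, centred on the sample (y = 0.085).

servo_tool(
  moves=[
    [[-0.06, 0, 0, 0, 0, 0, -1], [-0.06, 0, -0.1, 0, 0, 0, -1], [-0.06, 0, -0.3, 0, 0, 0, -1], [-0.06, 0, -0.4, 0, 0, 0, -1], [0.35, -0.24, -0.4, 0, 0, -1, 1], [0.35, -0.24, -0.4, 0, 0, -1, 1], [0.35, -0.24, -0.4, 0, 0, -1, 1], [0.35, -0.24, -0.4, 0, 0, -1, 1], [0.35, -0.24, -0.4, 0, 0, -1, 1], [0.35, -0.24, -0.4, 0, 0, -1, 1], [0.35, -0.24, -0.4, 0, 0, -1, 1], [0.35, -0.24, -0.4, 0, 0, -1, 1], [0.35, -0.24, -0.4, 0, 0, -1, 1], [0.35, -0.24, -0.4, 0, 0, -1, 1], [0.35, -0.24, -0.4, 0, 0, -1, 1], [0.35, -0.24, -0.4, 0, 0, -1, 1], [0.35, -0.24, -0.4, 0, 0, -1, 1], [0.35, -0.24, -0.4, 0, 0, -1, 1], [0.35, -0.24, -0.4, 0, 0, -1, 1]],
  ],
)

```text
clock: 13.8
ee_pos: [0.5355, 0.0834, 0.1222]
tcp_rot: [[-1.0, 0.002, -0.001], [0.002, 1.0, 0.001], [0.001, 0.001, -1.0]]
ft_force: [-0.2, -0.3, 0.2]
opening: 0.995
finger_force: 0.0
```

servo_tool(
  moves=[
    [[0, 0, 0.15, 0, 0, 0, 1], [0, 0, 0.3, 0, 0, 0, 1], [0, 0, 0.4, 0, 0, 0, 1], [0, 0, 0.4, 0, 0, 0, 1], [-0.04, 0, 0.4, 0, 0, 0, 1], [-0.07, 0, 0.4, 0, 0, 0, 1], [-0.09, 0, 0.4, 0, 0, 0, 1], [-0.1, 0, 0.4, 0, 0, 0, 1], [-0.11, 0, 0.4, 0, 0, 0, 1], [-0.115, 0, 0.4, 0, 0, 0, 1], [-0.115, 0, 0.4, 0, 0, 0, 1]],
  ],
)

```text
clock: 14.72
ee_pos: [0.5643, 0.0825, 0.0227]
tcp_rot: [[-1.0, 0.001, -0.001], [0.001, 1.0, 0.0], [0.001, 0.0, -1.0]]
ft_force: [-0.8, 0.4, 0.9]
opening: 0.999
finger_force: 0.6
```

servo_tool(
  moves=[
    [[-0.01, 0, 0, 0, 0, 0, 1], [-0.02, 0, 0, 0, 0, 0, 1], [-0.02, 0, 0, 0, 0, 0, 1]],
  ],
)

```text
clock: 14.97
ee_pos: [0.5647, 0.0825, 0.0219]
tcp_rot: [[-1.0, 0.003, -0.011], [0.003, 1.0, -0.001], [0.011, -0.001, -1.0]]
ft_force: [-7.9, 0.6, 6.2]
opening: 0.998
finger_force: 3.9
```

servo_tool(
  moves=[
    [[0.1, 0, 0, 0, 0, 0, 1], [0.1, 0, -0.1, 0, 0, 0, 1], [0.1, 0, -0.3, 0, 0, 0, 1], [0.1, 0, -0.48, 0, 0, 0, -1], [-0.12, -1, -0.48, 0, 0, 1, -1], [-0.12, -1, -0.48, 0, 0, 1, -1], [-0.12, -1, -0.48, 0, 0, 1, -1], [-0.12, -1, -0.48, 0, 0, 1, -1], [-0.12, -1, -0.48, 0, 0, 1, -1], [-0.12, -1, -0.48, 0, 0, 1, -1], [-0.12, -1, -0.48, 0, 0, 1, -1], [-0.12, -1, -0.48, 0, 0, 1, -1], [-0.12, -1, -0.48, 0, 0, 1, -1], [-0.12, -1, -0.48, 0, 0, 1, -1], [-0.12, -1, -0.48, 0, 0, 1, -1], [-0.12, -1, -0.48, 0, 0, 1, -1], [-0.12, -1, -0.48, 0, 0, 1, -1], [-0.12, -1, -0.48, 0, 0, 1, -1], [-0.12, -1, -0.48, 0, 0, 1, -1]],
  ],
)

```text
clock: 16.55
ee_pos: [0.5998, -0.1676, 0.1424]
tcp_rot: [[-0.001, 1.0, 0.0], [1.0, 0.001, -0.001], [-0.001, 0.0, -1.0]]
ft_force: [-0.1, -0.6, -0.2]
opening: 0.002
finger_force: 0.0
```

Run:
```python
from h import *
i=vision.get_image("side")["image"][110:290,250:470,::-1]
cv2.imwrite("pics/s3.png",cv2.resize(i,None,fx=3,fy=3,interpolation=cv2.INTER_CUBIC))
```

```text
(no output)
```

View pics/s3.png

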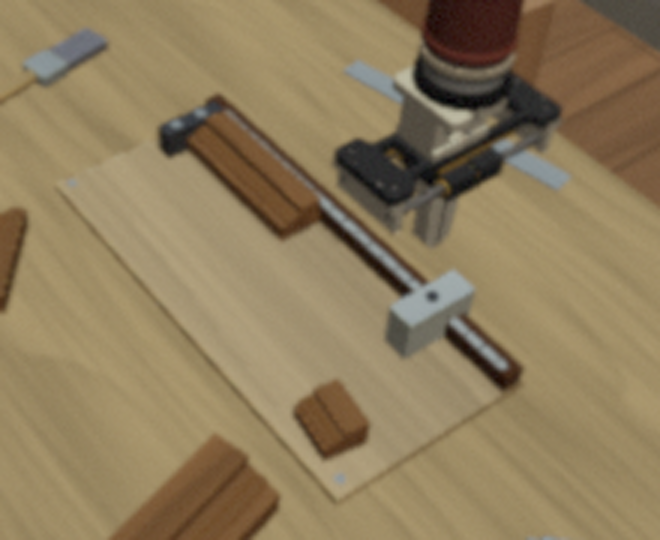

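The sample sits in the corner of the stop (190,130) and the fence; the cursor (430,312) is still in place. Next I go down behind the cursor.

servo_tool(
  moves=[
    [[-0.24, -0.02, 0, 0, 0, 0, -1], [-0.24, -0.02, 0, 0, 0, 0, -1], [-0.24, -0.02, 0, 0, 0, 0, -1], [-0.24, -0.02, 0.15, 0, 0, 0, -1], [-0.24, -0.02, 0.3, 0, 0, 0, -1], [-0.24, -0.02, 0.42, 0, 0, 0, -1], [-0.24, -0.02, 0.42, 0, 0, 0, -1], [-0.24, -0.02, 0.42, 0, 0, 0, -1]],
  ],
)

```text
clock: 17.27
ee_pos: [0.5936, -0.2268, 0.0363]
tcp_rot: [[0.0, 1.0, -0.003], [1.0, -0.0, 0.002], [0.002, -0.003, -1.0]]
ft_force: [1.1, -0.5, 0.3]
opening: 0.007
finger_force: 0.0
```

servo_tool(
  moves=[
    [[0.04, 0, 0, 0, 0, 0, -1], [0.08, 0, 0, 0, 0, 0, -1], [0.12, 0, 0, 0, 0, 0, -1], [0.16, 0, 0, 0, 0, 0, -1], [0.2, 0, 0, 0, 0, 0, -1], [0.24, 0, 0, 0, 0, 0, -1], [0.28, 0, 0, 0, 0, 0, -1], [0.32, 0, 0, 0, 0, 0, -1], [0.36, 0, 0, 0, 0, 0, -1], [0.4, 0, 0, 0, 0, 0, -1], [0.44, 0, 0, 0, 0, 0, -1], [0.48, 0, 0, 0, 0, 0, -1], [0.52, 0, 0, 0, 0, 0, -1], [0.56, 0, 0, 0, 0, 0, -1], [0.6, 0, 0, 0, 0, 0, -1], [0.63, 0, 0, 0, 0, 0, -1], [0.66, 0, 0, 0, 0, 0, -1], [0.68, 0, 0, 0, 0, 0, -1], [0.7, 0, 0, 0, 0, 0, -1], [0.7, 0, 0, 0, 0, 0, -1]],
  ],
)

```text
clock: 18.93
ee_pos: [0.5941, -0.0507, 0.0371]
tcp_rot: [[-0.0, 1.0, -0.002], [1.0, 0.0, 0.002], [0.002, -0.002, -1.0]]
ft_force: [-0.4, -0.3, 0.4]
opening: 0.004
finger_force: 0.0
```

servo_tool(
  moves=[
    [[0.01, 0, 0, 0, 0, 0, -1], [0.02, 0, 0, 0, 0, 0, -1], [0.03, 0, 0, 0, 0, 0, -1], [0.035, 0, 0, 0, 0, 0, -1], [0.04, 0, 0, 0, 0, 0, -1], [0.045, 0, 0, 0, 0, 0, -1], [0.05, 0, 0, 0, 0, 0, -1]],
  ],
)

```text
clock: 19.52
ee_pos: [0.594, -0.0401, 0.0372]
tcp_rot: [[0.001, 1.0, -0.001], [1.0, -0.001, -0.0], [-0.0, -0.001, -1.0]]
ft_force: [-1.2, -1.0, -1.0]
opening: 0.001
finger_force: 0.8
```

servo_tool(
  moves=[
    [[0.004, 0, 0, 0, 0, 0, -1], [0.008, 0, 0, 0, 0, 0, -1], [0.012, 0, 0, 0, 0, 0, -1], [0.012, 0, 0, 0, 0, 0, -1]],
  ],
)

```text
clock: 19.85
ee_pos: [0.5944, -0.0378, 0.0373]
tcp_rot: [[0.002, 1.0, -0.0], [1.0, -0.002, -0.001], [-0.001, -0.0, -1.0]]
ft_force: [-0.0, -2.3, -1.0]
opening: 0.002
finger_force: 1.5
```

servo_tool(
  moves=[
    [[0.005, 0, 0, 0, 0, 0, -1], [0.01, 0, 0, 0, 0, 0, -1], [0.01, 0, 0, 0, 0, 0, -1], [0.01, 0, 0, 0, 0, 0, -1]],
  ],
)

```text
clock: 20.18
ee_pos: [0.5944, -0.0378, 0.0374]
tcp_rot: [[0.003, 1.0, 0.0], [1.0, -0.003, -0.004], [-0.004, 0.0, -1.0]]
ft_force: [-1.1, -6.4, -1.0]
opening: 0.007
finger_force: 3.2
```

servo_tool(
  moves=[
    [[0.005, 0, 0, 0, 0, 0, -1], [0.01, 0, 0, 0, 0, 0, -1], [0.01, 0, 0, 0, 0, 0, -1], [0.01, 0, 0, 0, 0, 0, -1]],
  ],
)

```text
clock: 20.52
ee_pos: [0.5944, -0.0379, 0.0374]
tcp_rot: [[0.005, 1.0, 0.001], [1.0, -0.005, -0.007], [-0.007, 0.001, -1.0]]
ft_force: [-1.5, -10.0, -2.7]
opening: 0.001
finger_force: 4.7
```

The cursor is solid against the sample: 10 N with no motion, at the predicted position. Backing off and lifting clear.

servo_tool(
  moves=[
    [[-0.03, 0, 0, 0, 0, 0, -1], [-0.12, 0, 0, 0, 0, 0, -1], [-0.2, 0, -0.1, 0, 0, 0, -1], [-0.2, 0, -0.25, 0, 0, 0, -1], [-0.2, 0, -0.4, 0, 0, 0, -1], [-0.3, 0, -0.5, 0, 0, 0, -1], [-0.5, 0, -0.6, 0, 0, 0, -1], [-0.7, 0, -0.6, 0, 0, 0, -1], [-0.8, 0, -0.6, 0, 0, 0, -1], [-0.8, 0, -0.6, 0, 0, 0, -1], [-0.8, 0, -0.6, 0, 0, 0, -1]],
  ],
)

```text
clock: 21.43
ee_pos: [0.5942, -0.2358, 0.1883]
tcp_rot: [[0.007, 1.0, 0.002], [1.0, -0.007, -0.001], [-0.001, 0.002, -1.0]]
ft_force: [0.9, 0.9, 0.2]
opening: 0.001
finger_force: 0.0
```

Run:
```python
from h import *
a=vision.get_image("side")["image"][110:290,250:470,::-1]
b=vision.get_image("top")["image"][120:220,235:430,::-1]
cv2.imwrite("pics/s4.png",cv2.resize(a,None,fx=3,fy=3,interpolation=cv2.INTER_CUBIC))
cv2.imwrite("pics/t4.png",cv2.resize(b,None,fx=4,fy=4,interpolation=cv2.INTER_CUBIC))
```

```text
(no output)
```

View pics/s4.png

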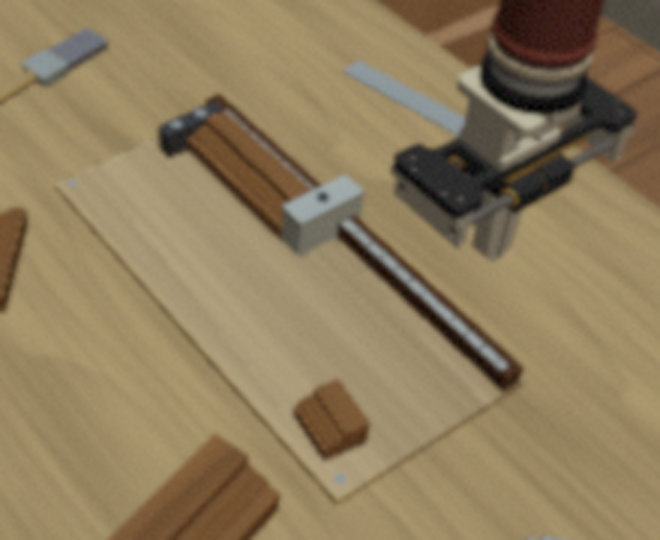

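View pics/t4.png

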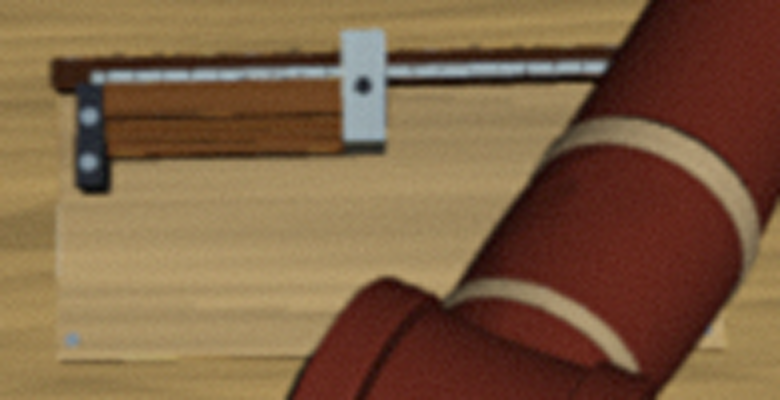

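In the top crop the sample (105–342, 80–155) lies flush with the stop and the fence. The cursor (342–386) touches its right end, and the short sample hasn't moved in the side view.

```bash
python3 -c "
from station import ticket
print(ticket.job_done())"
```

```text
the job is handed in; nothing more can be done
None
```

The sample now lies flat against the fence with its left end on the end stop, the cursor touches its right end, and the job was handed in at about 21 s.

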